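Clamp the lid onto the cold-brew canister

ROBOT

A 6-joint arm with a two-finger parallel gripper is mounted at the origin on a cart in front of the work surface, level with it; the furniture and walls round the work are solid. World frame = base frame: x ahead of the robot, y to its left, z up, the work surface at z = 0. Lengths are in mm, angles in rad, forces in N, time in s.
With the tool pointing down it reaches from about 275 to 750 mm from the base axis. Payload 10.2 kg.
Tool frame: the origin (TCP) lies midway between the tips of the shut fingers; the grasp point (between the pads) lies 19 mm behind it (ctrl.tcp_to_grasp is the z of the grasp point in the tool frame, in mm); z points along the fingers, y is the direction in which the jaws open and shut (so a half turn about z gives the same grasp; the last joint's range is limited). The gripper opens to 85 mm and grips with 20 to 120 N. Pads are 22 mm wide; open, the fingers measure 114 mm over their backs; the gripper's body (76 mm by 85 mm) begins 54 mm behind the grasp point. The pads swing forward as they close: fully open they stand 13 mm farther back than shut.
Start: joints at [-1.507, 0.313, 1.498, -0, 1.331, -0.223], TCP at [148.501, -503.566, 231.294] pointing down, gripper open.
Joint ranges: [-2.94, 2.94], [-0.97, 2.17], [0.19, 2.56], [-1.23, 4.37], [0.02, 3.11], [-2.88, 2.88]. Speed limits (rad/s): [2.39, 2.39, 3.01, 3.14, 3.14, 3.14].

INTERFACE

Orientations are given as a unit quaternion [w, x, y, z].
In Python, from rig import sensors, capture, order, ctrl gives the robot as it stands. The module is installed in compiled form; this text tells all that it offers.
- The arm moves only by the tool play_rows, never from a script. Its argument "deltas" is a list of rows, each a list of 7 numbers: the shift along the world's x, y, z in units of 40 mm (1.0 is 40 mm), then the turn, a rotation vector about the world's x, y, z in units of 6 degrees (1.0 is 6 degrees), then the opening, from -1 (shut) to 1 (fully open). A call has 1 to 8 rows; each row shifts and turns the commanded pose from where the row before left it; what a row does not reach is not made up. A row lasts 1/12 s, in which the tool goes at most 41.7 mm and 7.16 degrees, less where a joint would pass 70% of its speed; a pose out of reach is approached as far as the arm can. A call is refused whole if a number of a shift passes 1 or a number of a turn 1, either way. A call with a gripper value outside its range is refused whole. The fingers move at their own pace and stop on an object; "squeeze" is the grip in N (left out, the last holds). Time passes only in rows, so rows that do not move let the fingers close. It gives the time, the measured TCP pose, the force and the opening at its end, in the units of the state.
- sensors.sense(): the state, without advancing time (a new reading comes with each control period).
- capture(name): name is "scene" or "top"; returns a dict with "pixels" (420x560x3 uint8, red, green, blue), "z_map" (420x560 float32, mm along the optical axis (not along the pixel's ray), 0 where there is no reading), "fx", "fy", "cx", "cy" (pixels), "eye" and "rotation" of the camera in the world. Camera axes: x right, y down, z forward; pixel columns grow to the right and rows downward; lengths in mm; the calibration is good to about 2 mm. A picture is of the moment at which its call begins.
- order.finish_job(): hands the job in, once; it reports no verdict.
The state is a dict: "time_s": time; "joints": joint angles; "dq": joint speeds; "tau": joint torques, N m; "eef_pos": TCP position; "ee_rot": TCP orientation; "force": force on the tool from outside, world axes, zero at the start; "wrist_torque": the same for the moment, N m; "grip_width": opening from 0.0 (shut) to 1.0 (fully open).
Only numpy, scipy, OpenCV 4.12 (cv2) and the standard library are available. Lean on these libraries where they do the work, as an engineer would, in place of code of your own. Each camera call takes 0.05 s, during which the arm holds its last target. There are 200 camera calls.

TASK

Put the loose steel lid flat into the mouth of the cold-brew canister, swing the hinged half of its clamp ring round until its rubber pads press against the rim of the lid, then turn the red latch lever so that its hook draws the ring firmly tight. Tighten by feel: the ring must stay firmly clamped when you let go, but do not overtighten it. Leave the other things on the worktop where they are.

Things in the scene. Friction and masses are not known exactly. Their poses are not given: they have to be found in the camera images.
- canister: Steel cold-brew canister, 128 mm across, fixed to the worktop. Origin: centre of its underside; z up. In its axes the fixed half of its clamp ring lies on the +x side of the neck (inside radius 68 mm, up to z = 130 mm), the hinge of the swinging half at [0, -78] mm, the latch pivot at [28, 90] mm.
- mouth (a point): Centre of the open mouth, in the plane of the neck's flat rim (z = 112 mm) on which the lid's flange rests; bore 72 mm wide, 22 mm deep; axes of the canister. Let the lid down concentric with it: the rear rubber pads' 2 mm lips, up to z = 128 mm, then clear it by 2 mm or more. Closing the ring pushes the lid back (+x) under them by 4 to 8.5 mm, as the pads' thickness differs from canister to canister.
- lid: Loose steel lid, 0.35 kg, round. Origin: centre of its underside; z up. Rubber plug 48 mm diameter from z = 0 to 12 mm; flange 96 mm diameter from z = 12 to 21 mm; dome 68 mm diameter to 29 mm; black knob 26 mm diameter from 29 to 62 mm, to be gripped from above. It starts on the hob, right of the canister.
- lid_flange (a point): Centre of the underside of the lid's flange (12 mm above the lid's origin); lies in the plane of mouth when the lid is in place.
- lid_knob (a point): Centre of the top face of the lid's knob, 62 mm above the lid's origin.
- ring (a joint): Angle of the swinging half ring about its upright hinge, rad. Starts open at 0.75 to 1.3; closing turns it clockwise seen from above. Its pads press the lid home somewhere between 0.035 and -0.04, depending on the rear pads. The hinge is stiff (0.12 N m, about 1 N at the handle): the ring stays where it is left.
- ring_handle (a point): Top of the red upright round grip on the swinging half ring, which turns freely on its pin: 14 mm diameter, 45 mm tall, 113 mm from the hinge axis, z = 176 mm. Pinch it from above or push it.
- ring_hinge (a point): Point on the upright hinge axis of the swinging half ring.
- ring_pads: The two black rubber pads inside the swinging half ring that bear on the lid's rim, z = 112 to 128 mm, springy (30 N per mm, 6 mm at most); their lips reach 2.5 mm over the rim. Origin: on the ring's hinge axis at worktop height. Their force on the lid is the clamping force.
- latch (a joint): Angle of the latch lever about its upright pivot, rad. Starts open at 1.6 to 1.9; 0 = end stop; closing turns it counter-clockwise seen from above. Swing the ring to first. Somewhere between 0.98 and 0.45, not known beforehand, its spiral hook bites on the steel pin at the ring's free end and draws it in. Friction holds the lever where it is left.
- latch_handle (a point): Top of the black round grip of the latch lever, turning freely on its pin: 14 mm diameter, 40 mm tall, 80 mm from the pivot, z = 186 mm. Pinch or push it. Turning takes about 1.5 N while free; once the hook bites, 1 N more for each 0.02 rad or so. At 10 to 12 N over the free value the ring is well tightened (clamping force near 30 N); below 9 N it may be too loose (15 N), above 14 N overtightened (60 N).
- latch_hinge (a point): Point on the upright axis of the latch lever's pivot.
- small_tin: Bystander: food tin with a blue and red picture label, 57x57x72 mm. Origin: centre of its underside.
- spice_1: Bystander: spice jar with green label and red cap, 45x45x106 mm. Origin: centre of its underside.
- espresso_cup: Bystander: white espresso cup, 60x83x49 mm. Origin: centre of its underside.

How it is judged:
By the outcome, as a careful person would: the job done as asked, in the order asked, and still so for the second after the job is handed in, with the robot touching nothing.
It also fails if it takes over 70 s, if anything falls off the work surface, if the arm or the gripper's body presses on something with over 40 N, if the wrist force passes 120 N, or if a joint passes its speed limit or range.

## Working session

There is one attempt and no reset: what is moved stays moved. The work goes in short steps, Python scripts to look and compute and a tool call to move; the robot and the scene stay as the last step left them, time stands still between calls to the robot, and variables do not carry over. Pictures are saved under pics/ and viewed, about 8 in all and at most 12, crops included, and the job is handed in when it is done.

Besides the shell and the picture viewer there is one more tool, called after "Call:" as name(argument=value, ...), one argument or row to a line, values as JSON. play_rows: Moves the arm, as the interface text tells. Its arguments: {"type":"object","properties":{"deltas":{"type":"array","items":{"type":"array","items":{"type":"number"}}},"squeeze":{"type":"number"}},"required":["deltas"]}

```bash
mkdir -p pics
cat > h.py <<'E'
import numpy as np, cv2
from rig import sensors, capture, order, ctrl
def snap(n, tag):
    c=capture(n); cv2.imwrite(f'pics/{tag}.png', c['pixels'][:,:,::-1]); np.savez(f'pics/{tag}.npz', **c); return c
def world(c,u,v,z=None):
    """z None: use depth map"""
    R=np.array(c['rotation']);e=np.array(c['eye'])
    u=np.asarray(u,float);v=np.asarray(v,float)
    d=np.stack([(u-c['cx'])/c['fx'],(v-c['cy'])/c['fy'],np.ones_like(u)],-1)@R.T
    if z is None: s=c['z_map'][v.astype(int),u.astype(int)]
    else: s=(z-e[2])/d[...,2]
    return e+d*np.asarray(s)[...,None]
E
python3 - <<'E'
from h import *
for n in ['scene','top']:
    c=snap(n,n+'0'); print(n,c['eye'],np.round(c['rotation'],3),c['fx'],c['cx'],c['cy'])
a=[cv2.imread(f'pics/{n}0.png') for n in ['scene','top']]
print(sensors.sense(), ctrl.tcp_to_grasp)
E
```

```text
scene [ 185.22429251  834.22566411 1243.16532931] [ 0.072 -0.226  0.914 -0.33 ] 541.0944410664224 281.5995495659866 215.18786938719865
top [ 420.08168812    3.94419157 1494.57356202] [ 0.055 -0.705  0.706 -0.039] 499.8462196390407 276.6056791963968 206.82711339745305
{'time_s': 0.1, 'joints': array([-1.50739475e+00,  3.13433615e-01,  1.49834503e+00, -6.27086961e-06,
        1.33100877e+00, -2.23386601e-01]), 'dq': array([ 0.00024883, -0.00042204, -0.00390604, -0.0014215 ,  0.00071965,
       -0.00116827]), 'tau': array([ 1.89756945e-03, -4.12901509e+01, -2.60140210e+01, -2.13800986e-04,
        3.06719136e-03, -1.19436262e-05]), 'eef_pos': array([ 148.48726971, -503.32910259,  230.77810933]), 'ee_rot': array([-5.95715679e-04,  9.89736389e-01,  1.42903899e-01,  4.46996458e-05]), 'force': array([-0.10425288, -0.08816282, -0.01147572]), 'wrist_torque': array([ 0.00281749, -0.01332861,  0.02997214]), 'grip_width': 1.0020605963368525} -18.700000000000003
```

View pics/scene0.png

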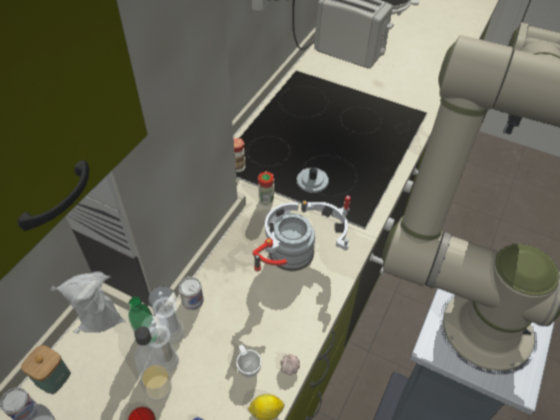

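View pics/top0.png

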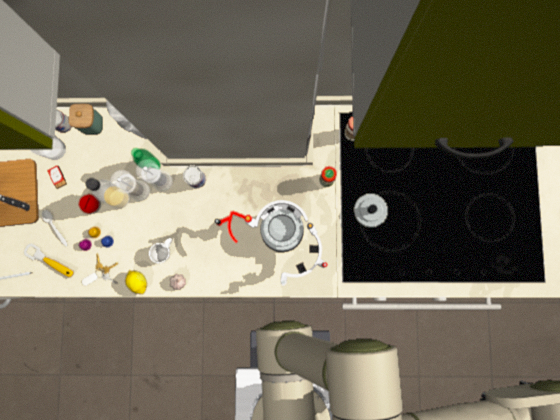

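The scene view shows the canister near px (292,235), with the lid on the hob at (312,178). The top view shows the canister at (281,228), the lid knob at (372,210), the ring handle (red) at (324,265), the hinge at about (310,226), the latch pivot at about (249,217) and the black latch grip at (219,221).

```bash
python3 - <<'E'
s=open('h.py').read()
s=s.replace("c=capture(n);","c=dict(capture(n)); c['rotation']=Rotation.from_quat(np.array(c['rotation']),scalar_first=True).as_matrix() if np.size(c['rotation'])==4 else c['rotation'];").replace("import numpy as np, cv2","import numpy as np, cv2\nfrom scipy.spatial.transform import Rotation")
open('h.py','w').write(s)
E
python3 - <<'E'
from h import *
T=snap('top','top1'); S=snap('scene','sc1')
t=T['pixels'][:,:,::-1][170:300,190:410]; s=S['pixels'][:,:,::-1][150:290,230:380]
a=cv2.resize(np.ascontiguousarray(t),None,fx=3.6,fy=3.6,interpolation=2)
cv2.imwrite('pics/crop1.png',a)
b=cv2.resize(np.ascontiguousarray(s),None,fx=4,fy=4,interpolation=2)
cv2.imwrite('pics/crop2.png',b)
def P(c,u,v): return np.round(world(c,u,v),0)
print('can floor',P(T,281,228),'worktop',P(T,260,270),'lidknob',P(T,372,210),'hob',P(T,400,250))
# red blobs in both
for n,c in (('T',T),('S',S)):
    h=cv2.cvtColor(c['pixels'],cv2.COLOR_RGB2HSV)
    m=(((h[...,0]<8)|(h[...,0]>172))&(h[...,1]>150)&(h[...,2]>90)).astype(np.uint8)
    k,l,st,ce=cv2.connectedComponentsWithStats(m)
    for i in range(1,k):
        if st[i,4]>8:
            v,u=np.where(l==i); w=world(c,u,v); w=w[w[:,2]<400]
            print(n,ce[i].round(1),st[i],np.median(w,0).round(0),w[:,2].max().round(0) if len(w) else '')
# high-point analysis: point cloud from both, height bands near canister
for n,c in (('T',T),('S',S)):
    v,u=np.mgrid[0:420,0:560]; w=world(c,u.ravel(),v.ravel()); ok=(c['z_map'].ravel()>0)
    w=w[ok]; w=w[(abs(w[:,0]-420)<250)&(w[:,1]<250)&(w[:,1]>-400)]
    np.save(f'pics/pc{n}.npy',w)
    for lo,hi in [(106,116),(122,134)]:
        q=w[(w[:,2]>lo)&(w[:,2]<hi)&(abs(w[:,1])<150)]; print(n,lo,len(q),q.mean(0).round(1),q.min(0).round(0),q.max(0).round(0))
E
```

```text
can floor [548.  24.  91.] worktop [432.  88.   1.] lidknob [ 602. -237.   64.] hob [ 490. -326.    8.]
T [349.9 126.1] [348 123   5   7   9] [ 838. -173.  109.] 114.0
T [ 59.1 176.5] [ 54 166  10  19  33] [709. 698.  16.] 23.0
T [328.1 174.9] [321 167  15  15  94] [ 694. -109.  106.] 116.0
T [ 88.2 203.4] [ 79 194  19  19 280] [627. 596.  41.] 54.0
T [232.7 222.3] [219 211  33  32 207] [566. 159. 146.] 165.0
S [238.1 149.2] [235 148   7   3  13] [ 833. -176.  101.] 109.0
S [265.3 179.2] [258 172  16  14 112] [ 701. -102.  104.] 110.0
S [346.5 201.2] [345 198   5   8  19] [446. -85. 171.] 177.0
S [267.3 254.1] [253 239  33  25 170] [567. 154. 145.] 150.0
S [141.2 414.3] [128 408  26  12 246] [632. 594.  41.] 54.0
T 106 588 [560.7  22.6 111.5] [431. -78. 106.] [617.  96. 116.]
T 122 686 [516.3 -13.8 129.4] [393. -93. 122.] [622. 120. 134.]
S 106 736 [550.4  13.7 111.2] [395. -80. 106.] [619. 123. 116.]
S 122 820 [516.1 -10.1 128.4] [393. -95. 122.] [625. 148. 134.]
```

View pics/crop1.png

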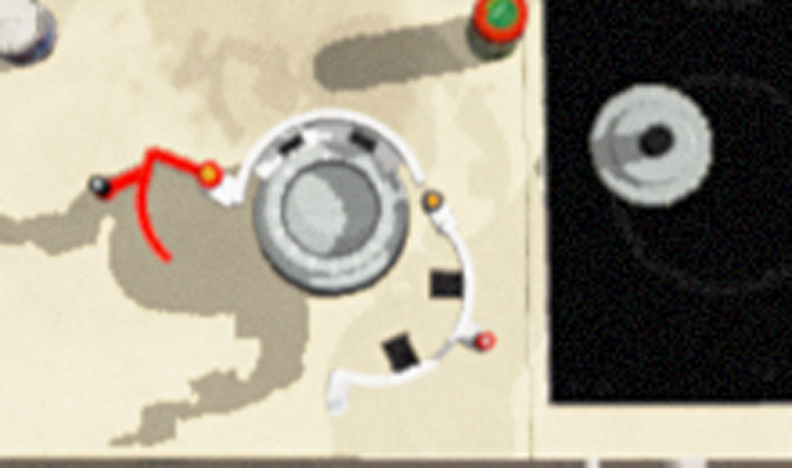

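View pics/crop2.png

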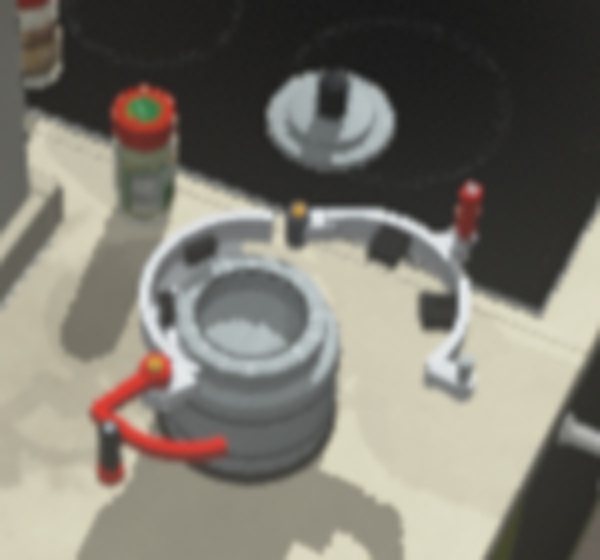

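The crops show the hinge cap at top px (310,225.8), the latch pivot cap at (248.1,218.3), the black latch grip at (217.2,221.7), the ring grip at (324.4,264.7) and the lid knob at (372.2,209.2). Next I refine these from both views.

Run:
```python
from h import *
C={'T':dict(np.load('pics/top1.npz')),'S':dict(np.load('pics/sc1.npz'))}
def tri(pT,pS):
    A=np.zeros((3,3));b=np.zeros(3)
    for c,p in ((C['T'],pT),(C['S'],pS)):
        e=c['eye'];d=world(c,p[0],p[1],0)-e;d/=np.linalg.norm(d);M=np.eye(3)-np.outer(d,d);A+=M;b+=M@e
    return np.linalg.solve(A,b).round(1)
def sc(x,y): return (230+x/4,150+y/4)
def tc(x,y): return (190+x/3.6,170+y/3.6)
pts={'hinge':(tc(432,201),sc(298,209)),'pivot':(tc(209,174),sc(154,364)),'ringh':(tc(484,341),sc(473,189)),'latchh':(tc(99,184),sc(109,425)),'knob':(tc(656,139),sc(333,75))}
for k,(a,b) in pts.items(): print(k,tri(a,b))
for n,c in C.items():
    v,u=np.mgrid[0:420,0:560]; w=world(c,u.ravel(),v.ravel()).reshape(420,560,3)
    ce=np.array([557,22])
    m=((np.hypot(w[...,0]-ce[0],w[...,1]-ce[1])<45)&(w[...,2]<105)&(w[...,2]>40)).astype(np.uint8)
    k,l,st,cc=cv2.connectedComponentsWithStats(m); i=1+st[1:,4].argmax()
    con=max(cv2.findContours((l==i).astype(np.uint8),0,1)[0],key=cv2.contourArea)[:,0]
    q=world(c,con[:,0],con[:,1],112.)[:,:2]; (x,y),r=cv2.minEnclosingCircle(q.astype(np.float32)); 
    f=lambda q:np.linalg.lstsq(np.c_[2*q,np.ones(len(q))],(q**2).sum(1),rcond=None)[0]
    s=f(q); print(n,'mouth',st[i],s[:2].round(1),'r',np.sqrt(s[2]+s[:2]@s[:2]).round(1))
    # rim height
    rr=np.hypot(w[...,0]-s[0],w[...,1]-s[1]); z=w[...,2][(rr>42)&(rr<55)&(w[...,2]>90)]; print(' rim z',np.median(z).round(1))
    m=(np.hypot(w[...,0]-602,w[...,1]+237)<70)
    k=m&(w[...,2]>45); q=w[k]; top=q[q[:,2]>q[:,2].max()-8]; print(' knob',len(q),q.mean(0).round(1),top.mean(0).round(1),q[:,2].max().round(1))
    g=m&(w[...,2]>22)&(w[...,2]<33); con=max(cv2.findContours((m&(w[...,2]>19)).astype(np.uint8),0,1)[0],key=cv2.contourArea)[:,0]
    q=world(c,con[:,0],con[:,1],29.)[:,:2]; s=f(q); print(' flange c',s[:2].round(1),np.sqrt(s[2]+s[:2]@s[:2]).round(1),'z med',np.median(w[...,2][g]).round(1))
    # hob height
    hb=(abs(w[...,0]-500)<40)&(abs(w[...,1]+300)<60); print(' hob z',np.median(w[...,2][hb]).round(1))
    # handle depth points
    for nm,p,lo,hi in (('ringh',(446,-85),150,190),('latchh',(562,192),168,200)):
        k=(np.hypot(w[...,0]-p[0],w[...,1]-p[1])<22)&(w[...,2]>lo)&(w[...,2]<hi); print(' ',nm,k.sum(),w[k].mean(0).round(1) if k.any() else '',w[k][:,2].max() if k.any() else '')
```

```text
hinge [551.7 -55.  136. ]
pivot [571.5 113.4 147. ]
ringh [444.6 -90.2 179.4]
latchh [560.1 191.1 185.3]
knob [ 606.3 -235.1   76.8]
T mouth [269 215  26  26 524] [548.4  22.7] r 34.7
 rim z 111.6
 knob 12956 [ 622.6 -223.3  948.6] [ 623.1 -185.3 1137.5] 1142.2
 flange c [1019.1 -591.5] 236.7 z med 28.1
 hob z 6.6
  ringh 25 [446.  -90.6 174.9] 181.0756747337939
  latchh 27 [559.8 192.6 184.3] 194.26823777155641
S mouth [279 220  27  19 409] [549.3  25.7] r 32.7
 rim z 110.0
 knob 76 [ 608.  -232.8   62.6] [ 607.8 -234.4   68.9] 73.8
 flange c [ 608.5 -233.6] 48.1 z med 27.7
 hob z 6.0
  ringh 45 [446.6 -87.2 166.8] 178.0754758338112
  latchh 45 [561.1 196.6 180.6] 190.61911785493453
```

Call:
play_rows(
  deltas=[
    [0.72,0.42,0,0,0,0,1],
    [0.72,0.42,0,0,0,0,1],
    [0.72,0.42,0,0,0,0,1],
    [0.72,0.42,0,0,0,0,1],
    [0.72,0.42,0,0,0,0,1],
    [0.72,0.42,0,0,0,0,1],
    [0.72,0.42,0,0,0,0,1],
    [0.72,0.42,0,0,0,0,1],
  ],
  squeeze=40,
)

```text
time_s: 0.87
eef_pos: [380.2, -368.0, 231.2]
ee_rot: [-0.0, 0.99, 0.143, -0.0]
force: [0.8, -1.0, -0.6]
grip_width: 1.001
```

Call:
play_rows(
  deltas=[
    [0.72,0.42,0,0,0,0,1],
    [0.72,0.42,0,0,0,0,1],
    [0.72,0.42,0,0,0,0,1],
    [0.72,0.42,0,0,0,0,1],
    [0.72,0.42,0,0,0,0,1],
    [0.72,0.42,0,0,0,0,1],
    [0.3,0.2,0,0,0,0,1],
    [0,0,0,0,0,0,1],
  ],
)

```text
time_s: 1.53
eef_pos: [565.6, -258.2, 230.5]
ee_rot: [-0.0, 0.989, 0.145, -0.0]
force: [-0.8, 0.4, 0.2]
grip_width: 0.996
```

Call:
play_rows(
  deltas=[
    [0.5,0.3,-0.4,0,0,0,1],
    [0.54,0.28,-0.7,0,0,0,1],
    [0,0,-0.7,0,0,0,1],
    [0,0,-0.7,0,0,0,1],
    [0,0,-0.7,0,0,0,1],
    [0,0,0,0,0,0,1],
  ],
)

```text
time_s: 2.03
eef_pos: [602.4, -236.3, 97.4]
ee_rot: [-0.003, 0.99, 0.143, -0.004]
force: [0.0, 0.4, -1.3]
grip_width: 1.003
```

Run:
```python
from h import *
S=snap('scene','sc2');T=snap('top','top2')
b=cv2.resize(np.ascontiguousarray(S['pixels'][:,:,::-1][100:230,240:390]),None,fx=4,fy=4,interpolation=2)
cv2.imwrite('pics/crop3.png',b); print(sensors.sense()['eef_pos'])
```

```text
[ 604.89457303 -237.65847802  103.67725614]
```

View pics/crop3.png

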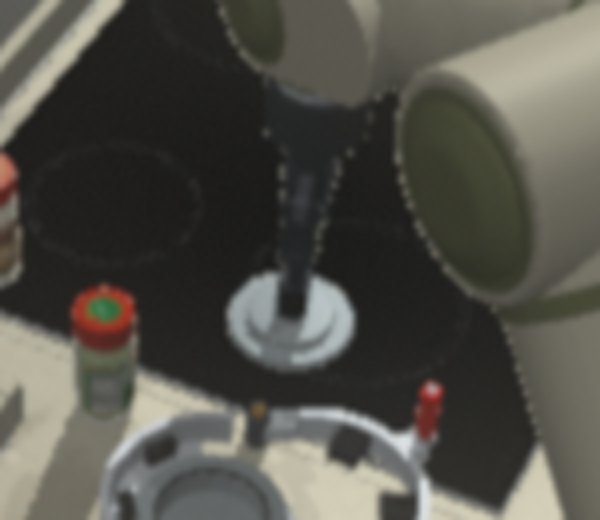

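The gripper is directly above the knob (crop px (293,300)), with one finger on the near side. I'm descending and closing.

Call:
play_rows(
  deltas=[
    [0.06,0.06,-0.5,0,0,0,1],
    [0,0,-0.5,0,0,0,1],
    [0,0,-0.4,0,0,0,1],
    [0,0,-0.1,0,0,0,1],
    [0,0,0,0,0,0,1],
    [0,0,0,0,0,0,1],
  ],
)

```text
time_s: 2.63
eef_pos: [608.5, -235.5, 45.5]
ee_rot: [0.001, 0.99, 0.143, 0.001]
force: [0.8, 1.0, -0.2]
grip_width: 1.003
```

Call:
play_rows(
  deltas=[
    [0,0,-0.1,0,0,0,0.3],
    [0,0,0,0,0,0,-0.3],
    [0,0,0,0,0,0,-1],
    [0,0,0,0,0,0,-1],
    [0,0,0,0,0,0,-1],
    [0,0,0,0,0,0,-1],
    [0,0,0,0,0,0,-1],
    [0,0,0,0,0,0,-1],
  ],
  squeeze=50,
)

```text
time_s: 3.3
eef_pos: [608.0, -235.0, 39.9]
ee_rot: [0.0, 0.99, 0.143, 0.0]
force: [0.0, -0.1, 5.3]
grip_width: 0.288
```

Call:
play_rows(
  deltas=[
    [0,0,0.3,0,0,0,-1],
    [0,0,0.7,0,0,0,-1],
    [0,0,0.8,0,0,0,-1],
    [0,0,0.8,0,0,0,-1],
    [0,0,0.8,0,0,0,-1],
    [0,0,0.6,0,0,0,-1],
    [0,0,0.0,0,0,0,-1],
    [0,0,0.0,0,0,0,-1],
  ],
)

```text
time_s: 3.97
eef_pos: [607.7, -234.6, 199.7]
ee_rot: [0.0, 0.99, 0.143, 0.0]
force: [0.5, -0.4, -4.2]
grip_width: 0.284
```

Run:
```python
from h import *
S=snap('scene','sc3');T=snap('top','top3'); st=sensors.sense(); print(st['eef_pos'],st['force'],st['grip_width'])
f=lambda q:np.linalg.lstsq(np.c_[2*q,np.ones(len(q))],(q**2).sum(1),rcond=None)[0]
v,u=np.mgrid[0:420,0:560]; p=st['eef_pos']
for n,c in (('S',S),('T',T)):
    w=world(c,u.ravel(),v.ravel()).reshape(420,560,3); hsv=cv2.cvtColor(c['pixels'],cv2.COLOR_RGB2HSV)
    m=(np.hypot(w[...,0]-p[0],w[...,1]-p[1])<65)&(w[...,2]>p[2]-45)&(w[...,2]<p[2]+6)&(hsv[...,2]>70)
    m=m.astype(np.uint8); con=max(cv2.findContours(m,0,1)[0],key=cv2.contourArea)
    q=w[m>0]; print(n,m.sum(),cv2.boundingRect(con),'zpct',np.percentile(q[:,2],[2,25,50,75,98]).round(1))
    # flange band
    rr=w[m>0]; print(' ext x',rr[:,0].min().round(1),rr[:,0].max().round(1),'y',rr[:,1].min().round(1),rr[:,1].max().round(1))
b=cv2.resize(np.ascontiguousarray(S['pixels'][:,:,::-1][80:230,240:390]),None,fx=4,fy=4,interpolation=2); cv2.imwrite('pics/crop4.png',b)
```

```text
[ 606.91845207 -234.26231326  197.00804953] [ 0.22014237 -1.14319657 -3.47806672] 0.284946323926783
S 559 (299, 131, 34, 25) zpct [179.2 185.9 189.2 193.7 198.5]
 ext x 560.2 656.5 y -282.1 -183.3
T 64 (378, 207, 18, 9) zpct [181.1 184.9 187.4 192.9 197.4]
 ext x 573.2 593.4 y -277.6 -231.3
```

View pics/crop4.png

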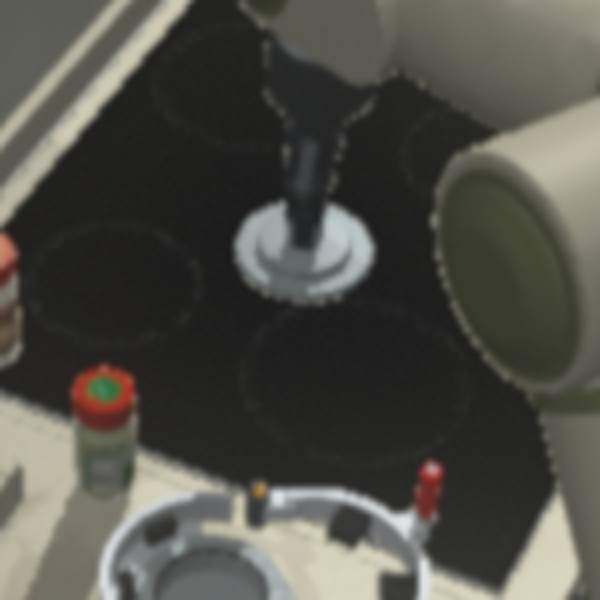

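The lid is held level (crop px (305,250)) and lifted. I'm carrying it over the mouth, above everything.

Call:
play_rows(
  deltas=[
    [-0.1,0.3,0.1,0,0,0,-1],
    [-0.15,0.64,0,0,0,0,-1],
    [-0.15,0.64,0,0,0,0,-1],
    [-0.15,0.64,0,0,0,0,-1],
    [-0.15,0.64,0,0,0,0,-1],
    [-0.15,0.64,0,0,0,0,-1],
    [-0.15,0.64,0,0,0,0,-1],
    [-0.15,0.64,0,0,0,0,-1],
  ],
)

```text
time_s: 4.73
eef_pos: [560.4, -42.1, 201.2]
ee_rot: [-0.001, 0.99, 0.143, -0.002]
force: [0.4, 1.0, -3.2]
grip_width: 0.287
```

Call:
play_rows(
  deltas=[
    [-0.15,0.64,0,0,0,0,-1],
    [-0.15,0.64,0,0,0,0,-1],
    [-0.07,0.3,0,0,0,0,-1],
    [0,0.08,-0.3,0,0,0,-1],
    [0,0,-0.4,0,0,0,-1],
    [0,0,0,0,0,0,-1],
    [0,0,0,0,0,0,-1],
  ],
)

```text
time_s: 5.32
eef_pos: [546.3, 22.6, 174.1]
ee_rot: [-0.0, 0.99, 0.143, -0.002]
force: [0.6, -0.1, -2.0]
grip_width: 0.285
```

Run:
```python
from h import *
S=snap('scene','sc4');T=snap('top','top4'); st=sensors.sense(); print(st['eef_pos'],st['force'],st['grip_width'])
v,u=np.mgrid[0:420,0:560]; p=st['eef_pos']
for n,c in (('S',S),):
    w=world(c,u.ravel(),v.ravel()).reshape(420,560,3); hsv=cv2.cvtColor(c['pixels'],cv2.COLOR_RGB2HSV)
    m=(np.hypot(w[...,0]-p[0],w[...,1]-p[1])<65)&(w[...,2]>p[2]-22)&(w[...,2]<p[2]+6)&(hsv[...,2]>70)
    rr=w[m]; print(m.sum(),' ext x',rr[:,0].min().round(1),rr[:,0].max().round(1),'y',rr[:,1].min().round(1),rr[:,1].max().round(1), np.percentile(rr[:,2],[2,50,98]))
    q=w[(w[...,2]>122)&(w[...,2]<136)&(np.hypot(w[...,0]-548,w[...,1]-23)<85)&(np.hypot(w[...,0]-548,w[...,1]-23)>66)&(w[...,0]>560)]
    f=np.linalg.lstsq(np.c_[2*q[:,:2],np.ones(len(q))],(q[:,:2]**2).sum(1),rcond=None)[0]; print('rear ring fit',len(q),f[:2],np.sqrt(f[2]+f[:2]@f[:2]))
b=cv2.resize(np.ascontiguousarray(S['pixels'][:,:,::-1][150:290,230:380]),None,fx=4,fy=4,interpolation=2); cv2.imwrite('pics/crop5.png',b)
```

```text
[547.15075491  22.40417941 175.60442744] [ 0.11849768  0.42037021 -2.12452126] 0.2874965562479859
692  ext x 498.8 595.2 y -25.7 71.9 [155.5820889  163.0046482  173.47693243]
rear ring fit 156 [544.72265327  23.24188205] 75.81256747767259
```

View pics/crop5.png

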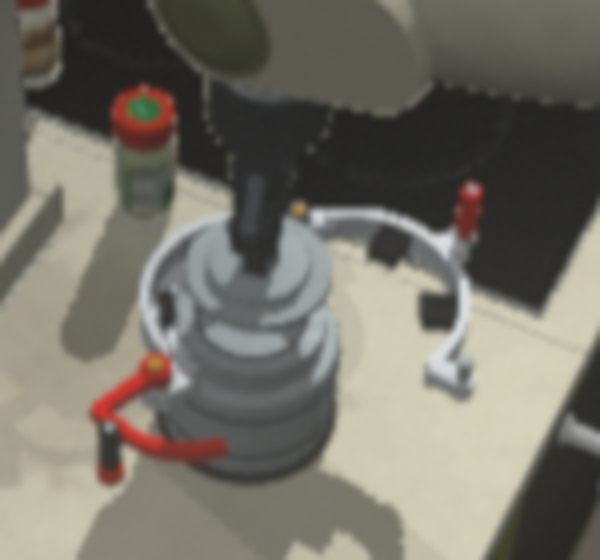

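The lid hovers level over the mouth. Its centre measures (547,23.1) against the mouth at about (548.5,23.7). I'm lowering it.

Call:
play_rows(
  deltas=[
    [0.01,0.02,-0.3,0,0,0,-1],
    [0,0,-0.3,0,0,0,-1],
    [0,0,-0.2,0,0,0,-1],
    [0,0,-0.1,0,0,0,-1],
    [0,0,0,0,0,0,-1],
    [0,0,0,0,0,0,-1],
  ],
)

```text
time_s: 5.92
eef_pos: [547.6, 23.5, 139.8]
ee_rot: [0.0, 0.99, 0.143, 0.0]
force: [-0.3, 0.7, -3.7]
grip_width: 0.286
```

Call:
play_rows(
  deltas=[
    [0,0,-0.05,0,0,0,-1],
    [0,0,-0.05,0,0,0,-1],
    [0,0,0,0,0,0,-1],
    [0,0,0,0,0,0,-1],
  ],
)

```text
time_s: 6.25
eef_pos: [547.3, 23.7, 135.4]
ee_rot: [0.0, 0.99, 0.143, 0.0]
force: [0.1, 0.8, -2.4]
grip_width: 0.285
```

Call:
play_rows(
  deltas=[
    [0,0,-0.03,0,0,0,-1],
    [0,0,-0.02,0,0,0,-1],
    [0,0,-0.01,0,0,0,-1],
    [0,0,0,0,0,0,-1],
    [0,0,0,0,0,0,-1],
  ],
)

```text
time_s: 6.67
eef_pos: [547.5, 23.5, 133.8]
ee_rot: [0.0, 0.99, 0.143, 0.0]
force: [-2.0, -1.0, 6.2]
grip_width: 0.286
```

Call:
play_rows(
  deltas=[
    [0,0,0,0,0,0,0.1],
    [0,0,0,0,0,0,0.1],
    [0,0,0,0,0,0,0.1],
    [0,0,0,0,0,0,0.1],
    [0,0,0.4,0,0,0,0.1],
    [0,0,0.8,0,0,0,0.1],
    [0,0,0.8,0,0,0,0.1],
    [0,0,0.5,0,0,0,0.1],
  ],
)

```text
time_s: 7.33
eef_pos: [547.9, 23.6, 236.0]
ee_rot: [0.001, 0.99, 0.143, 0.002]
force: [0.3, 0.1, 0.5]
grip_width: 0.55
```

Call:
play_rows(
  deltas=[
    [-0.4,-0.3,0.4,0,0,0,0.1],
    [-0.6,-0.6,0.4,0,0,0,-0.2],
    [-0.6,-0.6,0.2,0,0,0,-0.2],
    [-0.6,-0.6,0,0,0,0,-0.2],
    [-0.4,-0.7,0,0,0,0,-0.2],
    [0,0,0,0,0,0,-0.2],
  ],
)

```text
time_s: 7.83
eef_pos: [441.4, -91.5, 273.3]
ee_rot: [0.001, 0.99, 0.141, -0.0]
force: [-0.6, 0.0, -0.6]
grip_width: 0.4
```

Run:
```python
from h import *
S=snap('scene','sc5');T=snap('top','top5'); st=sensors.sense(); print(st['eef_pos'],st['force'],st['grip_width'])
v,u=np.mgrid[0:420,0:560]
for n,c in (('S',S),('T',T)):
    w=world(c,u.ravel(),v.ravel()).reshape(420,560,3)
    rr=np.hypot(w[...,0]-547.5,w[...,1]-23.5)
    for lo,hi,a,b in ((38,45,115,128),(18,30,125,135),(0,10,150,175)):
        q=w[(rr>lo)&(rr<hi)&(w[...,2]>105)&(w[...,2]<180)]
        M=np.c_[q[:,:2]-[547.5,23.5],np.ones(len(q))]; f=np.linalg.lstsq(M,q[:,2],rcond=None)[0] if len(q)>5 else 0
        print(n,lo,len(q),np.median(q[:,2]).round(1) if len(q) else '',np.round(f,3))
b=np.vstack([cv2.resize(np.ascontiguousarray(x),(600,300),interpolation=2) for x in (S['pixels'][:,:,::-1][180:280,230:430],T['pixels'][:,:,::-1][185:285,200:400])]); cv2.imwrite('pics/crop6.png',b)
```

```text
[443.11754319 -88.9679728  273.1237641 ] [-0.42709119 -0.50821317  0.69649235] 0.3998175874988544
S 38 202 120.8 [ 2.00000e-02 -1.60000e-02  1.20872e+02]
S 18 167 128.7 [ 4.0000e-03 -2.5000e-02  1.2879e+02]
S 0 42 162.0 [  0.256  -0.747 160.862]
T 38 244 122.1 [-1.40000e-02  2.00000e-03  1.22196e+02]
T 18 236 129.8 [ 1.00000e-03 -1.10000e-02  1.29843e+02]
T 0 43 163.2 [-8.70000e-02  7.80000e-02  1.63351e+02]
```

View pics/crop6.png

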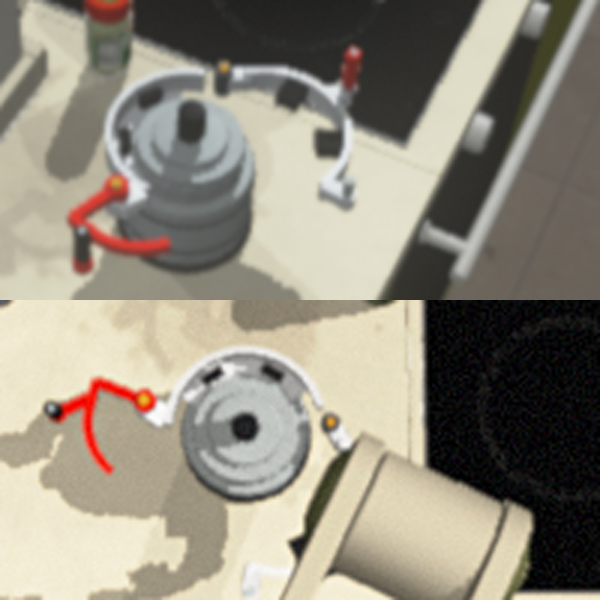

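The lid is seated flat: its flange top reads 121 mm, the plane tilt is about 0.02 or less, and it is centred in both views. Next is the ring grip, straight below the gripper.

Call:
play_rows(
  deltas=[
    [0.06,0,-0.6,0,0,0,-0.2],
    [0,0,-0.8,0,0,0,-0.2],
    [0,0,-0.8,0,0,0,-0.2],
    [0,0,-0.6,0,0,0,-0.2],
    [0,0,-0.25,0,0,0,-0.2],
    [0,0,0,0,0,0,-0.2],
    [0,0,0,0,0,0,-0.2],
  ],
  squeeze=25,
)

```text
time_s: 8.52
eef_pos: [446.2, -87.7, 151.0]
ee_rot: [-0.0, 0.99, 0.143, -0.0]
force: [0.3, 0.2, 1.0]
grip_width: 0.402
```

Call:
play_rows(
  deltas=[
    [0,0,0,0,0,0,-1],
    [0,0,0,0,0,0,-1],
    [0,0,0,0,0,0,-1],
    [0,0,0,0,0,0,-1],
    [0,0,0,0,0,0,-1],
  ],
)

```text
time_s: 8.93
eef_pos: [446.4, -88.5, 151.9]
ee_rot: [0.001, 0.99, 0.143, 0.001]
force: [0.9, 1.2, 6.6]
grip_width: 0.152
```

Run:
```python
from h import *
st=sensors.sense(); print({k:np.round(v,3) for k,v in st.items()})
p=st['eef_pos'][:2]; H=np.array([552.0,-54.6]); d=p-H; a=np.arctan2(d[1],d[0])%(2*np.pi); print(np.hypot(*d),a)
```

```text
{'time_s': np.float64(8.933), 'joints': array([-4.540e-01,  2.440e-01,  1.812e+00,  1.000e-03,  1.083e+00,
        8.300e-01]), 'dq': array([ 0.   , -0.   ,  0.001,  0.001,  0.   , -0.001]), 'tau': array([-7.0500e-01, -3.2114e+01, -2.0673e+01, -3.9600e-01,  9.1000e-02,
        3.0000e-03]), 'eef_pos': array([446.445, -88.511, 151.948]), 'ee_rot': array([0.001, 0.99 , 0.143, 0.001]), 'force': array([0.873, 1.2  , 6.584]), 'wrist_torque': array([ 0.263, -0.188,  0.018]), 'grip_width': np.float64(0.152)}
110.86873043962825 3.4524362999360565
```

```bash
cat >> h.py <<'E'
def arc(center, radius, a0, step, n):
    a=a0+step*np.arange(n+1); q=center+radius*np.c_[np.cos(a),np.sin(a)]
    return (np.diff(q,axis=0)/40).round(3)
HINGE=np.array([552.0,-54.6]); PIV=np.array([571.8,113.4])
E
python3 - <<'E'
from h import *
print(arc(HINGE,112,3.452,-0.075,16).tolist())
E
```

```text
[[-0.057, 0.202], [-0.041, 0.206], [-0.026, 0.208], [-0.01, 0.21], [0.006, 0.21], [0.021, 0.209], [0.037, 0.207], [0.052, 0.203], [0.067, 0.199], [0.082, 0.193], [0.096, 0.187], [0.11, 0.179], [0.123, 0.17], [0.136, 0.16], [0.147, 0.15], [0.158, 0.138]]
```

Call:
play_rows(
  deltas=[
    [-0.057,0.202,0.03,0,0,-0.4,-1],
    [-0.041,0.206,0,0,0,-0.4,-1],
    [-0.026,0.208,0,0,0,-0.4,-1],
    [-0.01,0.21,0,0,0,-0.4,-1],
    [0.006,0.21,0,0,0,-0.4,-1],
    [0.021,0.209,0,0,0,-0.4,-1],
    [0.037,0.207,0,0,0,-0.4,-1],
    [0,0,0,0,0,0,-1],
  ],
)

```text
time_s: 9.6
eef_pos: [443.8, -29.5, 152.2]
ee_rot: [0.0, 1.0, -0.004, 0.001]
force: [5.6, -0.7, -5.9]
grip_width: 0.151
```

Run:
```python
from h import *
S=snap('scene','sc6');T=snap('top','top6'); st=sensors.sense(); print(st['eef_pos'],st['force'],st['grip_width'])
p=st['eef_pos'][:2]; d=p-HINGE; print(np.hypot(*d),np.arctan2(d[1],d[0])%(2*np.pi))
b=np.vstack([cv2.resize(np.ascontiguousarray(x),(600,300),interpolation=2) for x in (S['pixels'][:,:,::-1][180:280,230:430],T['pixels'][:,:,::-1][185:285,200:400])]); cv2.imwrite('pics/crop7.png',b)
```

```text
[443.62418505 -30.09546814 152.15186116] [ 5.50437224 -0.14165148 -4.25153328] 0.15295127351752946
111.11160761768616 2.919224789899533
```

View pics/crop7.png

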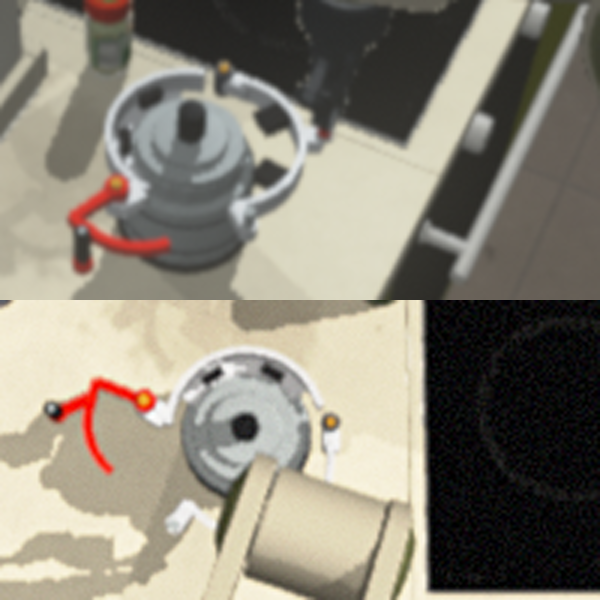

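The ring is swinging (top px free end (185,517) in the crop) and the lid is undisturbed. Continuing in smaller steps.

Run:
```python
from h import *
print(arc(HINGE,110,2.919,-0.05,12).tolist())
```

```text
[[0.034, 0.133], [0.04, 0.131], [0.047, 0.129], [0.053, 0.127], [0.06, 0.124], [0.066, 0.121], [0.072, 0.117], [0.077, 0.114], [0.083, 0.11], [0.088, 0.105], [0.093, 0.101], [0.098, 0.096]]
```

Call:
play_rows(
  deltas=[
    [0.05,0.133,0,0,0,-0.3,-1],
    [0.037,0.132,0,0,0,-0.3,-1],
    [0.043,0.13,0,0,0,-0.3,-1],
    [0.05,0.128,0,0,0,-0.3,-1],
    [0,0,0,0,0,0,-1],
  ],
)

```text
time_s: 10.12
eef_pos: [450.6, -9.0, 152.1]
ee_rot: [0.0, 0.998, -0.066, 0.001]
force: [3.5, -1.5, -2.6]
grip_width: 0.153
```

Call:
play_rows(
  deltas=[
    [0.037,0.074,0,0,0,-0.2,-1],
    [0.038,0.073,0,0,0,-0.2,-1],
    [0,0,0,0,0,0,-1],
  ],
)

```text
time_s: 10.37
eef_pos: [453.2, -3.4, 152.1]
ee_rot: [-0.0, 0.996, -0.087, 0.0]
force: [2.4, 0.0, -1.9]
grip_width: 0.147
```

Call:
play_rows(
  deltas=[
    [0.039,0.072,0,0,0,-0.2,-1],
    [0.04,0.071,0,0,0,-0.2,-1],
    [0,0,0,0,0,0,-1],
  ],
)

```text
time_s: 10.62
eef_pos: [456.2, 2.1, 152.1]
ee_rot: [0.0, 0.994, -0.107, -0.0]
force: [1.4, -0.3, -0.7]
grip_width: 0.153
```

Call:
play_rows(
  deltas=[
    [0.041,0.07,0,0,0,-0.2,-1],
    [0.041,0.07,0,0,0,-0.2,-1],
    [0,0,0,0,0,0,-1],
  ],
)

```text
time_s: 10.87
eef_pos: [459.6, 7.7, 152.1]
ee_rot: [0.0, 0.992, -0.128, 0.0]
force: [1.2, -1.2, -1.1]
grip_width: 0.152
```

Call:
play_rows(
  deltas=[
    [0.042,0.069,0,0,0,-0.2,-1],
    [0,0,0,0,0,0,-1],
  ],
)

```text
time_s: 11.03
eef_pos: [460.7, 9.5, 152.1]
ee_rot: [0.001, 0.99, -0.138, -0.001]
force: [-2.9, -8.5, 0.1]
grip_width: 0.151
```

Run:
```python
from h import *
S=snap('scene','sc7');T=snap('top','top7'); st=sensors.sense(); print(st['eef_pos'],st['force'],st['grip_width'])
p=st['eef_pos'][:2]; d=p-HINGE; a=np.arctan2(d[1],d[0])%(2*np.pi); print(np.hypot(*d),a, st['force'][:2]@[np.sin(a),-np.cos(a)])
b=np.vstack([cv2.resize(np.ascontiguousarray(x),(600,300),interpolation=2) for x in (S['pixels'][:,:,::-1][190:290,230:430],T['pixels'][:,:,::-1][185:285,200:400])]); cv2.imwrite('pics/crop8.png',b)
```

```text
[460.6441972    9.42938604 152.07662337] [-2.94222248 -8.44598144 -0.37349183] 0.15041913263028928
111.56005101080703 2.5302768360103323 -8.60503473271909
```

View pics/crop8.png

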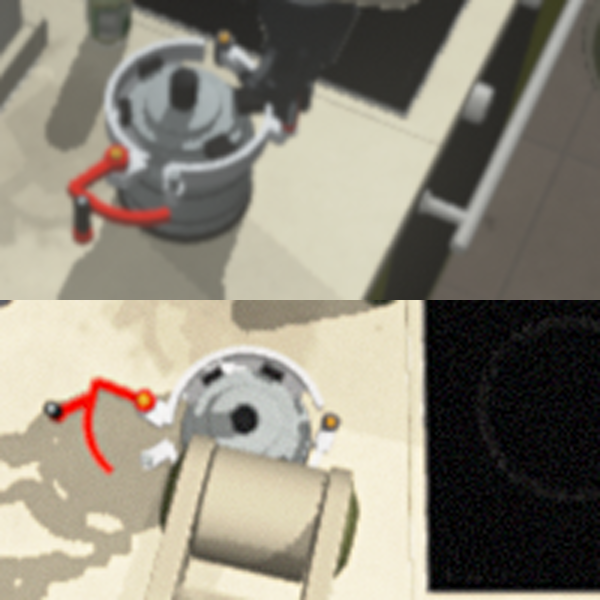

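The pads are pressing. The lid has been pushed back about 8 mm (knob crop px from (244,427) to (244,418)) and the handle resistance is 8.6 N. I'm releasing and heading to the latch grip.

Call:
play_rows(
  deltas=[
    [0,0,0,0,0,0,-0.2],
    [0,0,0,0,0,0,-0.2],
    [0,0,0,0,0,0,-0.2],
    [0,0,0.5,0,0,0,-0.2],
    [0,0,0.8,0,0,0,-0.2],
    [0,0,0.9,0,0,0,-0.2],
    [0,0,0.8,0,0,0,-0.2],
  ],
)

```text
time_s: 11.72
eef_pos: [461.0, 10.8, 274.2]
ee_rot: [-0.0, 0.99, -0.138, 0.0]
force: [0.8, 0.4, 0.0]
grip_width: 0.399
```

Run:
```python
from h import *
S=snap('scene','sc8');T=snap('top','top8'); st=sensors.sense(); print(st['eef_pos'],st['force'],st['joints'])
v,u=np.mgrid[0:420,0:560]
for n,c in (('S',S),('T',T)):
    w=world(c,u.ravel(),v.ravel()).reshape(420,560,3); hsv=cv2.cvtColor(c['pixels'],cv2.COLOR_RGB2HSV)
    k=(np.hypot(w[...,0]-561,w[...,1]-192)<16)&(w[...,2]>176)&(w[...,2]<195); print(n,'latchh',k.sum(),w[k].mean(0))
    k=(np.hypot(w[...,0]-552,w[...,1]-24)<22)&(w[...,2]>145)&(w[...,2]<175); print(n,'knob',k.sum(),w[k].mean(0),w[k][:,2].max())
    k=(np.hypot(w[...,0]-460,w[...,1]-9)<20)&(w[...,2]>150)&(w[...,2]<180); print(n,'ringh',k.sum(),w[k].mean(0) if k.any() else '')
```

```text
[462.79804991  10.42715876 276.89572978] [-0.55527563  0.34403162  0.22198299] [-2.31613877e-01  1.37185057e-01  1.59895118e+00  3.31600255e-04
  1.39619463e+00  1.61678142e+00]
S latchh 32 [561.132654   196.15043785 184.35172102]
S knob 94 [554.11535947  27.65687937 158.28466596] 166.91111446449918
S ringh 47 [458.77233286  11.22549941 167.29988403]
T latchh 25 [559.70587776 193.01381501 184.85474365]
T knob 76 [553.56026588  23.0766808  162.66158895] 170.1842200559811
T ringh 0
```

Call:
play_rows(
  deltas=[
    [0.3,0.5,0,0,0,-0.5,-0.2],
    [0.36,0.67,0,0,0,-0.5,-0.2],
    [0.36,0.67,0,0,0,-0.5,-0.2],
    [0.36,0.67,0,0,0,-0.5,-0.2],
    [0.36,0.67,0,0,0,-0.5,-0.2],
    [0.36,0.67,0,0,0,-0.5,-0.2],
    [0.36,0.67,0,0,0,0,-0.2],
    [0,0,0,0,0,0,-0.2],
  ],
)

```text
time_s: 12.48
eef_pos: [560.3, 195.2, 270.2]
ee_rot: [-0.0, 0.957, -0.29, -0.001]
force: [0.1, 0.9, -0.9]
grip_width: 0.402
```

Call:
play_rows(
  deltas=[
    [0,0,-0.6,0,0,0,-0.2],
    [0,0,-0.6,0,0,0,-0.2],
    [0,0,0,0,0,0,-0.2],
    [0,0,0,0,0,0,-0.2],
  ],
)

```text
time_s: 12.82
eef_pos: [559.1, 191.1, 223.3]
ee_rot: [0.001, 0.956, -0.292, -0.001]
force: [0.4, -0.4, 0.5]
grip_width: 0.398
```

Call:
play_rows(
  deltas=[
    [0.03,0.03,-0.6,0,0,0,-0.2],
    [0,0,-0.6,0,0,0,-0.2],
    [0,0,-0.35,0,0,0,-0.2],
    [0,0,0,0,0,0,-0.2],
    [0,0,0,0,0,0,-0.2],
  ],
  squeeze=40,
)

```text
time_s: 13.23
eef_pos: [561.3, 192.5, 163.5]
ee_rot: [-0.0, 0.956, -0.292, 0.001]
force: [-0.7, 0.1, 0.4]
grip_width: 0.395
```

Call:
play_rows(
  deltas=[
    [0,0,0,0,0,0,-1],
    [0,0,0,0,0,0,-1],
    [0,0,0,0,0,0,-1],
    [0,0,0,0,0,0,-1],
    [0,0,0,0,0,0,-1],
  ],
)

```text
time_s: 13.65
eef_pos: [561.7, 193.0, 164.2]
ee_rot: [-0.001, 0.956, -0.292, 0.002]
force: [-0.9, 1.6, 6.9]
grip_width: 0.146
```

Run:
```python
from h import *
st=sensors.sense(); print(st['eef_pos'],st['force'],st['joints'],st['grip_width'])
p=st['eef_pos'][:2]; d=p-PIV; a=np.arctan2(d[1],d[0]); print(np.hypot(*d),a)
print(arc(PIV,80,a,0.1,14).tolist())
```

```text
[561.6847589  192.99634083 164.24508895] [-0.93216717  1.5654783   6.89443236] [1.33680327e-01 5.16900908e-01 1.37733970e+00 4.61976711e-04
 1.24341704e+00 2.29696962e+00] 0.1456173697119564
80.23649778257455 1.6972005018588312
[[-0.197, -0.035], [-0.192, -0.055], [-0.186, -0.073], [-0.178, -0.092], [-0.168, -0.109], [-0.156, -0.125], [-0.143, -0.14], [-0.128, -0.154], [-0.112, -0.166], [-0.095, -0.176], [-0.077, -0.185], [-0.058, -0.191], [-0.039, -0.196], [-0.019, -0.199]]
```

Call:
play_rows(
  deltas=[
    [-0.197,-0.035,0.02,0,0,0.2,-1],
    [-0.192,-0.055,0,0,0,0.3,-1],
    [-0.186,-0.073,0,0,0,0.3,-1],
    [-0.178,-0.092,0,0,0,0.3,-1],
    [-0.168,-0.109,0,0,0,0.3,-1],
    [0,0,0,0,0,0,-1],
  ],
)

```text
time_s: 14.15
eef_pos: [524.4, 176.7, 164.3]
ee_rot: [0.0, 0.975, -0.221, 0.002]
force: [1.8, -5.7, 0.2]
grip_width: 0.146
```

```bash
cat > f.py <<'E'
from h import *
st=sensors.sense(); p=st['eef_pos'][:2]; d=p-PIV; a=np.arctan2(d[1],d[0]); f=st['force']
print(st['time_s'],'pos',p.round(1),'r',np.hypot(*d).round(2),'a',a.round(4),'tang',(f[:2]@[-np.sin(a),np.cos(a)]).round(2),'rad',(f[:2]@[np.cos(a),np.sin(a)]).round(2),'fz',f[2].round(1),st['grip_width'])
E
python3 f.py; python3 f.py
```

```text
14.15 pos [524.4 176.7] r 79.1 a 2.213 tang 1.95 rad -5.6 fz 0.2 0.14584608859387732
14.15 pos [524.4 176.7] r 79.1 a 2.213 tang 1.95 rad -5.6 fz 0.2 0.14584608859387732
```

Call:
play_rows(
  deltas=[
    [-0.055,-0.092,0,0,0,0.3,-1],
    [-0.075,-0.066,0,0,0,0.2,-1],
    [0,0,0,0,0,0,-1],
    [0,0,0,0,0,0,-1],
  ],
)

```text
time_s: 14.48
eef_pos: [519.1, 171.7, 164.2]
ee_rot: [-0.0, 0.981, -0.196, 0.001]
force: [-1.4, 0.1, 6.4]
grip_width: 0.146
```

```bash
python3 f.py; python3 -c "
from h import *
print(arc(PIV,79.5,2.3,0.05,16).tolist())"
```

```text
14.4833 pos [519.1 171.7] r 78.59 a 2.3054 tang 1.01 rad 1.04 fz 6.4 0.14649181926883179
[[-0.072, -0.068], [-0.069, -0.072], [-0.065, -0.075], [-0.061, -0.078], [-0.057, -0.081], [-0.053, -0.084], [-0.049, -0.086], [-0.045, -0.089], [-0.04, -0.091], [-0.036, -0.093], [-0.031, -0.094], [-0.026, -0.096], [-0.021, -0.097], [-0.016, -0.098], [-0.012, -0.099], [-0.007, -0.099]]
```

Call:
play_rows(
  deltas=[
    [-0.072,-0.068,0,0,0,0.2,-1],
    [-0.069,-0.072,0,0,0,0.2,-1],
    [0,0,0,0,0,0,-1],
  ],
)

```text
time_s: 14.73
eef_pos: [513.7, 166.0, 164.3]
ee_rot: [-0.0, 0.985, -0.175, 0.001]
force: [-1.0, -0.7, 6.3]
grip_width: 0.149
```

```bash
python3 f.py
```

```text
14.7333 pos [513.7 166. ] r 78.37 a 2.4059 tang 1.18 rad 0.31 fz 6.3 0.14892718921290735
```

Call:
play_rows(
  deltas=[
    [-0.065,-0.075,0,0,0,0.2,-1],
    [-0.061,-0.078,0,0,0,0.2,-1],
    [0,0,0,0,0,0,-1],
  ],
)

```text
time_s: 14.98
eef_pos: [508.8, 159.8, 164.3]
ee_rot: [-0.0, 0.988, -0.154, 0.002]
force: [-0.1, -1.3, 6.7]
grip_width: 0.144
```

```bash
python3 f.py
```

```text
14.9833 pos [508.8 159.8] r 78.18 a 2.5069 tang 1.14 rad -0.67 fz 6.7 0.14372427215984507
```

Call:
play_rows(
  deltas=[
    [-0.057,-0.081,0,0,0,0.2,-1],
    [-0.053,-0.084,0,0,0,0.2,-1],
    [0,0,0,0,0,0,-1],
  ],
)

```text
time_s: 15.23
eef_pos: [504.7, 153.3, 164.2]
ee_rot: [-0.0, 0.991, -0.134, 0.002]
force: [2.4, -0.5, 6.0]
grip_width: 0.145
```

```bash
python3 f.py
```

```text
15.2333 pos [504.7 153.3] r 78.12 a 2.605 tang -0.78 rad -2.32 fz 6.0 0.14473440404424656
```

Call:
play_rows(
  deltas=[
    [-0.049,-0.086,0,0,0,0.2,-1],
    [-0.045,-0.089,0,0,0,0.2,-1],
    [0,0,0,0,0,0,-1],
  ],
)

```text
time_s: 15.48
eef_pos: [501.2, 146.7, 164.1]
ee_rot: [-0.001, 0.994, -0.113, 0.002]
force: [2.5, 1.8, 5.5]
grip_width: 0.141
```

```bash
python3 f.py
```

```text
15.4833 pos [501.2 146.7] r 78.09 a 2.7009 tang -2.72 rad -1.47 fz 5.5 0.1405663200078104
```

Call:
play_rows(
  deltas=[
    [-0.04,-0.091,0,0,0,0.2,-1],
    [0,0,0,0,0,0,-1],
    [0,0,0,0,0,0,-1],
  ],
)

```text
time_s: 15.73
eef_pos: [499.6, 143.2, 164.0]
ee_rot: [-0.001, 0.995, -0.103, 0.002]
force: [3.0, 2.4, 6.1]
grip_width: 0.145
```

```bash
python3 f.py
```

```text
15.7333 pos [499.6 143.2] r 78.13 a 2.7498 tang -3.36 rad -1.89 fz 6.1 0.14502407496083317
```

Call:
play_rows(
  deltas=[
    [-0.036,-0.093,0,0,0,0.1,-1],
    [0,0,0,0,0,0,-1],
    [0,0,0,0,0,0,-1],
  ],
)

```text
time_s: 15.98
eef_pos: [498.3, 140.0, 164.0]
ee_rot: [-0.001, 0.995, -0.098, 0.002]
force: [4.6, 5.9, 4.2]
grip_width: 0.148
```

```bash
python3 f.py
```

```text
15.9833 pos [498.3 140. ] r 78.19 a 2.7946 tang -7.08 rad -2.28 fz 4.2 0.14758372888245866
```

Call:
play_rows(
  deltas=[
    [-0.016,-0.047,0,0,0,0.1,-1],
    [0,0,0,0,0,0,-1],
    [0,0,0,0,0,0,-1],
  ],
)

```text
time_s: 16.23
eef_pos: [497.8, 138.7, 164.0]
ee_rot: [-0.002, 0.996, -0.093, 0.002]
force: [5.0, 9.9, 3.6]
grip_width: 0.142
```

```bash
python3 f.py
```

```text
16.2333 pos [497.8 138.7] r 78.21 a 2.8127 tang -11.01 rad -1.48 fz 3.6 0.1421720058836541
```

Call:
play_rows(
  deltas=[
    [-0.015,-0.047,0,0,0,0,-1],
    [0,0,0,0,0,0,-1],
    [0,0,0,0,0,0,-1],
  ],
)

```text
time_s: 16.48
eef_pos: [497.3, 137.3, 164.0]
ee_rot: [-0.002, 0.996, -0.093, 0.002]
force: [6.5, 12.9, 3.2]
grip_width: 0.148
```

```bash
python3 f.py
```

```text
16.4833 pos [497.3 137.3] r 78.23 a 2.8313 tang -14.27 rad -2.2 fz 3.2 0.14824411097575102
```

Force has risen quickly, so I'm checking how the hook engages before going on.

```bash
python3 - <<'E'
from h import *
S=snap('scene','sc9');T=snap('top','top9'); st=sensors.sense(); print(st['force'],st['wrist_torque'],st['eef_pos'])
b=np.hstack([cv2.resize(np.ascontiguousarray(x),(400,400),interpolation=2) for x in (S['pixels'][:,:,::-1][205:285,245:325],T['pixels'][:,:,::-1][195:275,225:305])]); cv2.imwrite('pics/crop9.png',b)
E
python3 f.py
```

```text
[ 6.59179144 12.76667909  2.21566786] [ 2.14896001 -1.16593015 -0.04528539] [497.28135221 137.27415297 164.03527752]
16.5833 pos [497.3 137.3] r 78.25 a 2.8315 tang -14.17 rad -2.38 fz 2.2 0.14254506789528879
```

View pics/crop9.png

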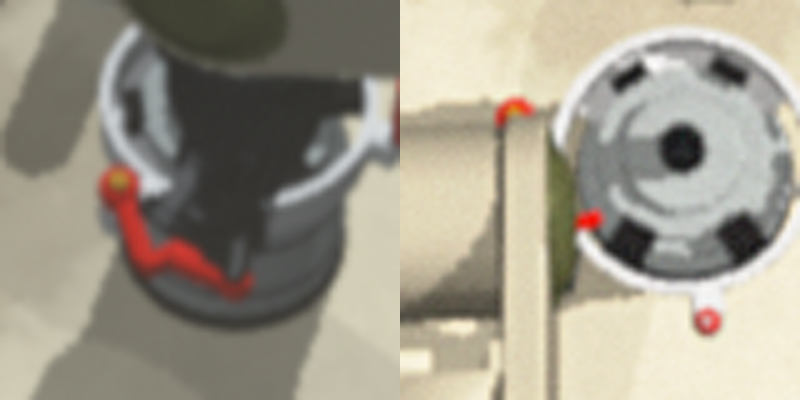

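The hook has swung past the pin inside the ring's free end (scene crop px (240,275)), and the lid sits inside the ring with both front pads on it (top crop (632,240) and (742,235)). The force is 14.2 N total, about 12.7 N over free, which is inside the band. I stop tightening here, relieve the load and let go.

Call:
play_rows(
  deltas=[
    [0.012,0.038,0,0,0,0,-1],
    [0,0,0,0,0,0,-1],
    [0,0,0,0,0,0,-1],
  ],
)

```text
time_s: 16.83
eef_pos: [497.6, 137.8, 164.0]
ee_rot: [-0.001, 0.996, -0.093, 0.002]
force: [4.5, 5.4, 3.8]
grip_width: 0.148
```

```bash
python3 f.py
```

```text
16.8333 pos [497.6 137.8] r 78.14 a 2.824 tang -6.49 rad -2.59 fz 3.8 0.14759324311181068
```

Call:
play_rows(
  deltas=[
    [0,0,0,0,0,0,-0.5],
    [0,0,0,0,0,0,-0.3],
    [0,0,0,0,0,0,-0.2],
    [0,0,0.3,0,0,0,-0.2],
    [0,0,0.7,0,0,0,-0.2],
    [0,0,0.9,0,0,0,-0.2],
    [0,0.3,0.9,0,0,0,-0.2],
  ],
)

```text
time_s: 17.42
eef_pos: [495.6, 147.6, 275.8]
ee_rot: [0.001, 0.996, -0.093, -0.001]
force: [0.5, 0.5, 0.8]
grip_width: 0.404
```

Call:
play_rows(
  deltas=[
    [-0.8,0,0.3,0,0,0,-0.2],
    [-0.9,0,0,0,0,0,-0.2],
    [-0.9,0,0,0,0,0,-0.2],
    [-0.8,0,0,0,0,0,-0.2],
    [0,0,0,0,0,0,-0.2],
  ],
)

```text
time_s: 17.83
eef_pos: [356.0, 149.0, 287.1]
ee_rot: [0.0, 0.996, -0.092, -0.0]
force: [0.3, 0.5, 0.9]
grip_width: 0.398
```

Run:
```python
from h import *
S=snap('scene','sc10');T=snap('top','top10'); st=sensors.sense(); print(st['force'],st['eef_pos'])
v,u=np.mgrid[0:420,0:560]
for n,c in (('S',S),('T',T)):
    w=world(c,u.ravel(),v.ravel()).reshape(420,560,3)
    for nm,p,lo,hi,r in (('latchh',(497,139),172,195,16),('knob',(553,24),145,175,22),('ringh',(460,10),150,185,20)):
        k=(np.hypot(w[...,0]-p[0],w[...,1]-p[1])<r)&(w[...,2]>lo)&(w[...,2]<hi); print(n,nm,k.sum(),w[k].mean(0).round(1) if k.any() else '')
    rr=np.hypot(w[...,0]-553.5,w[...,1]-24); q=w[(rr>18)&(rr<30)&(w[...,2]>110)&(w[...,2]<140)]
    print(n,'dome plane',np.linalg.lstsq(np.c_[q[:,:2]-[553.5,24],np.ones(len(q))],q[:,2],rcond=None)[0].round(3))
b=np.hstack([cv2.resize(np.ascontiguousarray(x),(400,400),interpolation=2) for x in (S['pixels'][:,:,::-1][200:280,250:330],T['pixels'][:,:,::-1][195:275,225:305])]); cv2.imwrite('pics/crop10.png',b)
```

```text
[0.25864525 0.33308609 0.25754741] [359.78369951 148.7317466  287.29430919]
S latchh 40 [495.7 141.1 182.2]
S knob 95 [554.5  27.7 157.9]
S ringh 50 [461.1  14.5 166.9]
S dome plane [ 1.90000e-02 -2.80000e-02  1.28538e+02]
T latchh 24 [494.9 137.2 185.6]
T knob 76 [553.6  23.1 162.1]
T ringh 24 [460.8   9.8 174.9]
T dome plane [-2.30000e-02 -1.90000e-02  1.30189e+02]
```

View pics/crop10.png

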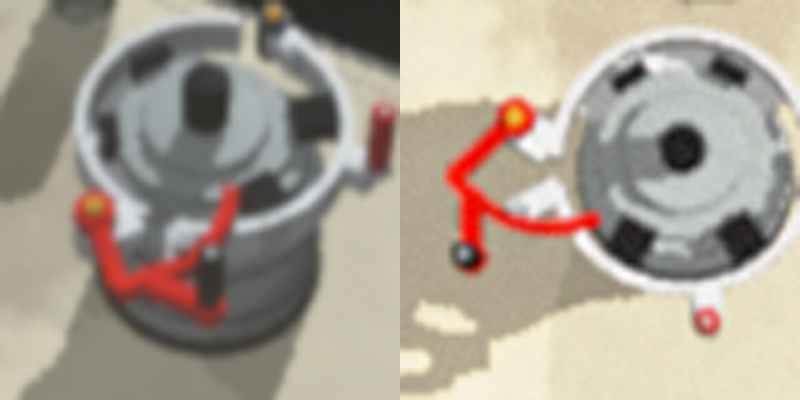

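The final view shows the ring closed, the red hook arc lying on the pin at the free end (top crop (515,215)), the lid knob centred at (682,147) and its dome level. I'll do one light tug on the ring grip in the opening direction to confirm the latch really holds it.

Call:
play_rows(
  deltas=[
    [0.4,-0.55,0,0,0,0,-0.2],
    [0.45,-0.6,0,0,0,0,-0.2],
    [0.45,-0.6,0,0,0,0,-0.2],
    [0.45,-0.6,0,0,0,0,-0.2],
    [0.45,-0.6,0,0,0,0,-0.2],
    [0.36,-0.52,0,0,0,0,-0.2],
    [0,0,0,0,0,0,-0.2],
    [0,0,0,0,0,0,-0.2],
  ],
  squeeze=20,
)

```text
time_s: 18.6
eef_pos: [463.5, 8.8, 286.0]
ee_rot: [-0.0, 0.996, -0.093, -0.001]
force: [-0.1, -0.0, 0.7]
grip_width: 0.4
```

Call:
play_rows(
  deltas=[
    [0,0,-0.7,0,0,0,-0.2],
    [0,0,-0.8,0,0,0,-0.2],
    [0,0,-0.8,0,0,0,-0.2],
    [0,0,-0.5,0,0,0,-0.2],
    [0,0,-0.2,0,0,0,-0.2],
    [0,0,0,0,0,0,-0.2],
    [0,0,0,0,0,0,-0.2],
  ],
)

```text
time_s: 19.18
eef_pos: [463.0, 10.2, 167.8]
ee_rot: [0.0, 0.996, -0.092, 0.001]
force: [-0.4, -0.0, 0.9]
grip_width: 0.397
```

Call:
play_rows(
  deltas=[
    [0,0,-0.3,0,0,0,-0.2],
    [0,0,0,0,0,0,-0.7],
    [0,0,0,0,0,0,-1],
    [0,0,0,0,0,0,-1],
    [0,0,0,0,0,0,-1],
    [0,0,0,0,0,0,-1],
  ],
)

```text
time_s: 19.68
eef_pos: [462.9, 10.4, 155.9]
ee_rot: [-0.0, 0.996, -0.092, 0.001]
force: [-0.5, 5.9, 2.6]
grip_width: 0.152
```

Call:
play_rows(
  deltas=[
    [-0.014,-0.02,0,0,0,0,-1],
    [0,0,0,0,0,0,-1],
    [0,0,0,0,0,0,-1],
  ],
)

```text
time_s: 19.93
eef_pos: [462.8, 10.2, 156.0]
ee_rot: [-0.001, 0.996, -0.092, 0.001]
force: [3.7, 10.0, 1.1]
grip_width: 0.156
```

The ring holds against about 10 N in the opening direction and moved only about 0.2 mm, so it is held by the latch. I'm relieving, letting go and retreating.

Call:
play_rows(
  deltas=[
    [0.014,0.02,0,0,0,0,-1],
    [0,0,0,0,0,0,-0.6],
    [0,0,0,0,0,0,-0.2],
    [0,0,0,0,0,0,-0.2],
    [0,0,0.4,0,0,0,-0.2],
    [0,0,0.8,0,0,0,-0.2],
    [0,0,0.9,0,0,0,-0.2],
    [0,0,0.9,0,0,0,-0.2],
  ],
)

```text
time_s: 20.6
eef_pos: [462.1, 9.8, 276.4]
ee_rot: [0.0, 0.996, -0.092, -0.0]
force: [0.6, -1.0, -0.4]
grip_width: 0.401
```

Call:
play_rows(
  deltas=[
    [-0.6,0,0.2,0,0,0,-0.2],
    [-0.8,0,0,0,0,0,-0.2],
    [-0.6,0,0,0,0,0,-0.2],
    [0,0,0,0,0,0,-0.2],
    [0,0,0,0,0,0,-0.2],
  ],
)

```text
time_s: 21.02
eef_pos: [382.2, 9.8, 283.5]
ee_rot: [0.0, 0.996, -0.092, 0.001]
force: [0.0, -0.4, 0.9]
grip_width: 0.402
```

Run:
```python
from h import *
T=snap('top','top11'); st=sensors.sense(); print(st['force'],st['eef_pos'],st['time_s'])
v,u=np.mgrid[0:420,0:560]; w=world(T,u.ravel(),v.ravel()).reshape(420,560,3)
for nm,p,lo,hi,r in (('latchh',(497,139),172,195,16),('knob',(553,24),145,175,22),('ringh',(460,10),150,185,20)):
    k=(np.hypot(w[...,0]-p[0],w[...,1]-p[1])<r)&(w[...,2]>lo)&(w[...,2]<hi); print(nm,k.sum(),w[k].mean(0).round(1) if k.any() else '')
order.finish_job()
```

```text
[-0.11798348  0.08468321  0.3914936 ] [382.8368545    9.71656839 283.271992  ] 21.0667
latchh 23 [495.  137.5 185.8]
knob 75 [553.5  22.9 162.2]
ringh 24 [460.8   9.8 176.2]
the job is handed in; nothing more can be done
```

The lid is in the canister mouth, the ring is closed on it, and the latch is tightened. I handed the job in at about 21 s of the 70 s.

- **Lid:** It went in flat. The flange top measured 121–122 mm and the dome was level within 0.03 in slope. Closing the ring pushed it back roughly 6–8 mm.
- **Ring:** I swung it until the handle resisted with about 8.6 N, then let go and moved to the latch.
- **Latch:** I turned it to about 14.2 N at the grip. With the 1.5 N free value from the task text, that is about 12.7 N over free.
- **Last checks:** A light tug of about 10 N in the opening direction moved the ring only about 0.2 mm. After I let go, the knob, ring grip and latch grip stayed in place within 1–2 mm, and the gripper was touching nothing. I did not move the other things on the worktop, and did not measure them afterwards.

**What disagreed:**
- **Tightness:** I aimed for the 10–12 N band and overshot slightly, but stayed under the 14 N limit. The free force read between −1 and +1 N rather than a steady 1.5 N, so the true excess is uncertain by a newton or two and could be close to or just past the limit.
- **Force rise:** The force climbed about four times as steeply as the text said, roughly 1 N per 0.005 rad instead of 0.02. I went by force, not angle.

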